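# Roll the pipe stub into the V-block and up to its end stop

### The job

Roll the pipe stub along the bench, up the short ramp and into the groove of the blue V-block by pushing gently on its side with the fingertips. Then push it by its end along the groove until its other end rests against the yellow end stop. Only push it: do not pinch, lift or carry the pipe, and leave the loose things round about where they stand.

Things in the scene. Friction and masses are not known exactly. Their poses are not given: they have to be found in the camera images.
- pipe_centre (a point): Centre of the loose grey pipe stub: round tube, 40 mm across, 130 mm long, about 0.36 kg, flat ends. Its y axis is the pipe's axis; x and z turn as it rolls. It starts lying on the bench (centre 20 mm up) before the ramp, within 0.05 rad of parallel to the groove, its right end 17 to 35 mm farther left (v_block +y) than the stop face. Smooth (friction about 0.35), rolls freely.
- v_block: Blue steel V-block, 110 mm long, bolted to the bench. Origin on the bench under the bottom line of the V, half-way along it; y runs along the groove (left), x the way the pipe must roll. Ramp: from bench level at x = -78 mm to a lip 10 mm high at x = -18 to -14. The 120 degree V: 2 mm high at x = 0, 16 mm at x = 24. Back wall 36 mm high at x = 26 to 38. Left end (y = +55) open.
- v_centre (a point): Point on the axis of a pipe lying in the groove, 25 mm above the bench, half-way along the V-block; axes as v_block. A seated pipe that touches the stop has its centre 10 mm left (+y) of here, and its left end overhangs the open end of the block by 20 mm.
- stop_face (a point): Point on the inner face of the yellow stop plate at the right end of the V-block, where the pipe's end comes to touch, 25 mm above the bench. The face looks along v_block +y and lies at y = -55 mm in its frame; the plate is 10 mm thick, 42 mm high and spans x = -26 to 38 mm.
- grease_tin: Red tin with a grey lid, 64 mm across, 47 mm high, loose bystander on the bench; origin at the centre of its underside.
- big_nut: Rusty nut, 40 mm across, 22 mm high, loose bystander; origin at the centre of its underside.
- tape_measure: Grey tape measure, 61 x 84 x 58 mm high, loose bystander; origin at the centre of its underside.
- wood_wedge: Wooden wedge, 68 x 106 x 26 mm high, loose bystander; origin at the centre of its underside.

How it is judged (in metres and radians):
On the way, in this order (a step that is already met when the one before it is completed fails the run):
1. the pipe rolls along the bench towards the V-block (linear speed of pipe above 0.008 m/s and angular speed of pipe above 0.4 rad/s and x of pipe_centre in the frame of v_block below -0.03 m), for 0.2 s.
2. the pipe lies in the groove, its end still short of the stop (x of pipe_centre in the frame of v_centre between -0.004 and 0.004 m and height (world z) of pipe_centre below 0.029 m and angle between the y axis of pipe_centre and the y axis of v_block, either way round below 0.06 rad and y of pipe_centre in the frame of v_centre above 0.0135 m), for 0.2 s.
At the end, for the whole second after the job is handed in: The pipe lies at rest in the groove (centre within 3 mm of the groove's axis sideways and in height, axis within 0.04 rad), its right end within 3 mm of the yellow stop (x of pipe_centre in the frame of v_centre between -0.003 and 0.003 m and z of pipe_centre in the frame of v_centre between -0.003 and 0.003 m and y of pipe_centre in the frame of v_centre between 0.007 and 0.013 m and angle between the y axis of pipe_centre and the y axis of v_block, either way round below 0.04 rad and linear speed of pipe below 0.01 m/s); the robot touches nothing.
It fails at once if the pipe is lifted off the bench before the ramp (height (world z) of pipe_centre above 0.026 m and x of pipe_centre in the frame of v_block below -0.09 m).
It fails at once if the pipe is lifted or carried (centre more than 38 mm above the bench) (height (world z) of pipe_centre above 0.038 m).
It fails at once if the fingers squeeze or shove the pipe with more than 40 N (contact force between the fingers and pipe above 40 N).
It fails at once if a loose bystander is moved by more than 20 mm (distance of any of grease_tin, big_nut, tape_measure, wood_wedge from where it was at the start of the episode above 0.02 m).
It also fails if it takes over 51 s, if anything falls off the work surface, if the arm or the gripper's body presses on something with over 40 N, if the wrist force passes 120 N, or if a joint passes its speed limit or range.

### The arm

A 6-joint arm with a two-finger parallel gripper is mounted at the origin on a cart in front of the work surface, level with it; the furniture and walls round the work are solid. World frame = base frame: x ahead of the robot, y to its left, z up, the work surface at z = 0. Lengths are in mm, angles in rad, forces in N, time in s.
With the tool pointing down it reaches from about 350 to 975 mm from the base axis. Payload 17.4 kg.
Tool frame: the origin (TCP) lies between the finger pads; the fingertips stand 8 mm ahead of it and the grasp point (between the pads) lies 11 mm behind it (finger_overhang is the z of the fingertips in the tool frame, in mm); z points along the fingers, y is the line along which they close (so a half turn about z gives the same grasp; the last joint's range is limited). The gripper opens to 85 mm and grips with 20 to 120 N. Pads are 22 mm wide; open, the fingers measure 114 mm over their backs; the gripper's body (76 mm by 85 mm) begins 54 mm behind the grasp point. The pads swing forward as they close: fully open they stand 13 mm farther back than shut.
Start: joints at [1.141, 0.116, 1.442, -0, 1.584, -0.038], TCP at [257.759, 623.853, 239.303] pointing down, gripper open.
Joint ranges: [-2.83, 2.83], [-0.83, 2.19], [0.07, 2.5], [-1.14, 4.28], [0.01, 3], [-2.97, 2.97]. Speed limits (rad/s): [1.89, 1.89, 2.22, 3.14, 3.14, 3.14].

### API

Orientations are given as a unit quaternion [w, x, y, z].
In Python, from bench import state, snapshot, hand_in, finger_overhang gives the robot as it stands. The module is installed in compiled form; this text tells all that it offers.
- The arm moves only by the tool step_arm, never from a script. Its argument "series" is a list of rows, each a list of 3 entries, a list of its own where there are three numbers: the opening, from 0 (shut) to 1 (fully open), then the shift along the world's x, y, z in units of 40 mm (1.0 is 40 mm), then the turn about the world's z in units of 5 degrees (1.0 is 5 degrees). A call has 1 to 5 rows; each row shifts and turns the commanded pose from where the row before left it; what a row does not reach is not made up. A row lasts 1/12 s, in which the tool goes at most 41.7 mm and 7.16 degrees, less where a joint would pass 70% of its speed; a pose out of reach is approached as far as the arm can. A call is refused whole if a number of a shift passes 1 or a number of a turn 1, either way. A call with a gripper value outside its range is refused whole. The fingers move at their own pace and stop on an object; "newtons" is the grip in N (left out, the last holds). Time passes only in rows, so rows that do not move let the fingers close. It gives the time, the measured TCP pose, the force, the opening and the grip force at its end, in the units of the state.
- state(): the state, without advancing time (a new reading comes with each control period).
- snapshot(name): name is "side" or "top"; returns a dict with "image" (420x560x3 uint8, red, green, blue), "fov_y" (degrees; the focal length in pixels is half the picture's height over the tangent of half this angle, whatever the lens; pixels are square), "cx", "cy" (the principal point, pixels), "dist" ([k1, k2, p1, p2, k3] as OpenCV has them; the pictures are not rectified), "extrinsics" (4x4, takes a point from world to camera coordinates). Camera axes: x right, y down, z forward; pixel columns grow to the right and rows downward; lengths in mm; the calibration is good to about 2 mm. A picture is of the moment at which its call begins. There is no depth.
- hand_in(): hands the job in; it is judged then, once.
The state is a dict: "time_s": time; "joint_pos": joint angles; "qd": joint speeds; "tau": joint torques, N m; "position": TCP position; "eef_rot": TCP orientation; "ft_force": force on the tool from outside, world axes, zero at the start; "ft_torque": the same for the moment, N m; "opening": finger opening in mm; "gripper_force": force on a finger pad.
Only numpy, scipy, OpenCV 4.12 (cv2) and the standard library are available. Lean on these libraries where they do the work, as an engineer would, in place of code of your own. Each camera call takes 0.05 s, during which the arm holds its last target. There are 200 camera calls.

## Working session

There is one attempt and no reset: what is moved stays moved. The work goes in short steps, Python scripts to look and compute and a tool call to move; the robot and the scene stay as the last step left them, time stands still between calls to the robot, and variables do not carry over. Pictures are saved under pics/ and viewed, at most 10 in all, crops included, and the job is handed in when it is done.

Besides the shell and the picture viewer there is one more tool, called after "Emit:" as name(argument=value, ...), one argument or row to a line, values as JSON. step_arm: Moves the arm, as the interface text tells. Its arguments: {"type":"object","properties":{"series":{"type":"array","items":{"type":"array"}},"newtons":{"type":"number"}},"required":["series"]}

```bash
mkdir -p pics; cat > h.py <<'E'
import numpy as np, cv2
from bench import state, snapshot, hand_in, finger_overhang
def K(s):
    f=s["image"].shape[0]/2/np.tan(np.radians(s["fov_y"])/2)
    return np.array([[f,0,s["cx"]],[0,f,s["cy"]],[0,0,1.]])
def ray(s,uv):
    E=np.array(s["extrinsics"]);R,t=E[:3,:3],E[:3,3]
    p=cv2.undistortPoints(np.array(uv,float).reshape(-1,1,2),K(s),np.array(s["dist"],float)).reshape(-1,2)
    return -R.T@t, np.c_[p,np.ones(len(p))]@R
def onz(s,uv,z):
    c,d=ray(s,uv); return c+d*((z-c[2])/d[:,2])[:,None]
def proj(s,P):
    E=np.array(s["extrinsics"]);return cv2.projectPoints(np.array(P,float).reshape(-1,1,3),cv2.Rodrigues(E[:3,:3])[0],E[:3,3],K(s),np.array(s["dist"],float))[0].reshape(-1,2)
def save(s,n): cv2.imwrite("pics/"+n,s["image"][:,:,::-1])
E
python3 - <<'E'
from h import *
import pickle
for n in("top","side"):
    s=snapshot(n);save(s,n+"0.png");pickle.dump(s,open(n+"0.pkl","wb"))
    c,d=ray(s,[[280,210]]);print(n,c,d)
st=state();print(st["time_s"],st["position"],st["eef_rot"],finger_overhang,st["opening"])
E
```

```text
top [ 415.93332342 -290.98954284 1050.76552137] [[ 0.13204463 -0.01229053 -0.99122839]]
side [  598.21992499 -1208.55214595   547.8167203 ] [[-0.04002104  0.87906892 -0.47518106]]
0.1 [257.70176057 623.68953598 238.61941201] [-1.28068215e-04  1.94680346e-01  9.80866599e-01 -5.11487826e-04] 8.0 85.25441715012798
```

View pics/top0.png

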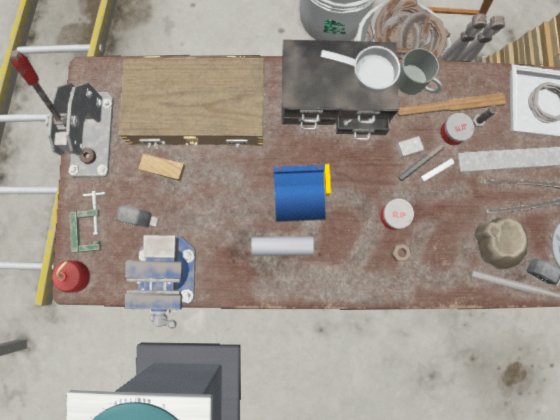

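View pics/side0.png

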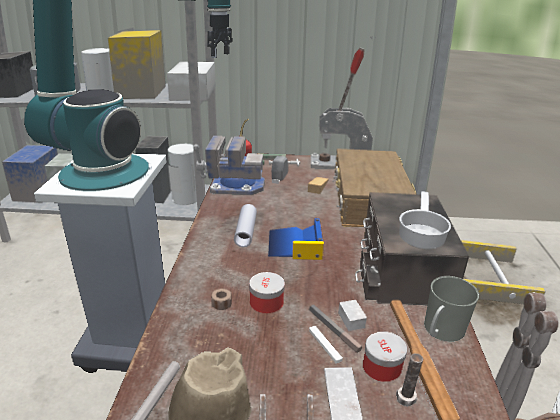

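The top view shows the pipe at about (252–313, 246), the blue block at (275–326, 166–221) with its yellow stop at (327, 179). The red tin is at (398, 213), the nut at (402, 253), the wedge at (160, 167) and the tape measure at (135, 215). World +x is up in the picture and +y is left.

```bash
python3 - <<'E'
from h import *
import pickle
s=pickle.load(open("top0.pkl","rb"));im=s["image"];hsv=cv2.cvtColor(im,cv2.COLOR_RGB2HSV)
def big(m,box):
    z=np.zeros_like(m);a,b,c,d=box;z[b:d,a:c]=m[b:d,a:c]
    return max(cv2.findContours(z,0,1)[0],key=cv2.contourArea)
blue=big(cv2.inRange(hsv,(100,120,40),(125,255,255)),(260,150,345,235))
yel=big(cv2.inRange(hsv,(20,150,120),(35,255,255)),(310,150,345,210))
pipe=big(cv2.inRange(hsv,(0,0,95),(180,45,255)),(235,225,330,265))
for n,c,z in(("blue",blue,0),("yel",yel,42),("pipe",pipe,20)):
    a=cv2.approxPolyDP(c,2.5,True).reshape(-1,2);print(n,cv2.contourArea(c));print(np.c_[a,onz(s,a,z)[:,:2]].round(1))
    r=cv2.boxPoints(cv2.minAreaRect(c));print(np.c_[r,onz(s,r,z)[:,:2]].round(1))
s=pickle.load(open("side0.pkl","rb"));hsv=cv2.cvtColor(s["image"],cv2.COLOR_RGB2HSV)
y=big(cv2.inRange(hsv,(20,150,120),(35,255,255)),(280,230,335,270))
r=cv2.approxPolyDP(y,2.5,True).reshape(-1,2);print("side yel");print(np.c_[r,onz(s,r,42)[:,:2],onz(s,r,0)[:,:2]].round(1))
b=big(cv2.inRange(hsv,(100,120,40),(125,255,255)),(260,210,335,265))
r=cv2.approxPolyDP(b,2.5,True).reshape(-1,2);print("side blue");print(np.c_[r,onz(s,r,0)[:,:2]].round(1))
E
```

```text
blue 2475.0
[[ 323.   165.   658.2 -399.1]
 [ 319.   170.   646.7 -390.2]
 [ 316.   166.   655.7 -383.5]
 [ 281.   167.   652.5 -305.4]
 [ 280.   171.   643.4 -303.3]
 [ 274.   168.   650.  -289.9]
 [ 277.   220.   533.7 -297.6]
 [ 324.   218.   539.1 -400.9]]
[[ 273.6  166.8  652.9 -288.9]
 [ 323.   164.9  658.4 -399.1]
 [ 325.   218.6  537.9 -403.1]
 [ 275.6  220.4  532.8 -294.5]]
yel 131.0
[[ 325.   164.   650.8 -399.1]
 [ 327.   195.   583.5 -403.1]
 [ 330.   179.   618.2 -409.7]
 [ 329.   165.   648.7 -407.7]]
[[ 323.6  164.1  650.6 -396.2]
 [ 329.2  163.8  651.4 -408.1]
 [ 330.9  194.8  584.  -411.3]
 [ 325.3  195.1  583.2 -399.5]]
pipe 1871.5
[[ 318.   226.   519.3 -385.8]
 [ 302.   225.   521.2 -351.4]
 [ 299.   234.   501.7 -345. ]
 [ 282.   236.   497.1 -308.5]
 [ 270.   230.   509.7 -282.7]
 [ 261.   236.   496.6 -263.5]
 [ 261.   232.   505.2 -263.4]
 [ 255.   233.   503.  -250.6]
 [ 253.   227.   515.8 -246.1]
 [ 243.   234.   500.6 -224.9]
 [ 235.   233.   502.5 -207.7]
 [ 235.   240.   487.5 -208. ]
 [ 241.   236.   496.2 -220.7]
 [ 248.   244.   479.2 -235.9]
 [ 246. 
[... 269 characters left out ...]
4]
 [ 317.9  224.3  522.9 -385.7]
 [ 319.5  262.2  441.7 -389. ]
 [ 236.   265.6  432.8 -211.2]]
side yel
[[ 293.   241.   590.4 -406.1  589.7 -339.5]
 [ 293.   258.   592.4 -468.7  591.9 -407.3]
 [ 321.   259.   647.5 -467.5  651.6 -405.9]
 [ 322.   241.   651.  -400.7  655.4 -333.7]]
side blue
[[ 319.   221.   650.3 -242.5]
 [ 315.   218.   640.6 -228.4]
 [ 315.   225.   640.3 -262.8]
 [ 303.   230.   611.7 -288.9]
 [ 292.   227.   585.4 -277.4]
 [ 270.   231.   534.6 -300.6]
 [ 269.   255.   540.1 -400.5]
 [ 291.   256.   587.4 -400.1]
 [ 291.   241.   585.2 -339.9]
 [ 294.   239.   591.7 -330.8]
 [ 322.   240.   655.5 -329.4]
 [ 317.   239.   644.1 -326.1]
 [ 321.   237.   653.5 -316.6]]
```

```bash
cat >> h.py <<'E'
def pipe(s,box,thr=None):
    a,b,c,d=box;hsv=cv2.cvtColor(s["image"],cv2.COLOR_RGB2HSV)[b:d,a:c]
    g=np.clip(hsv[:,:,2].astype(int)-hsv[:,:,1],0,255).astype(np.uint8)  # bright and grey
    t,m=cv2.threshold(g,0,255,cv2.THRESH_OTSU)
    m=cv2.morphologyEx(m,cv2.MORPH_OPEN,np.ones((5,5)))
    c=max(cv2.findContours(m,0,1)[0],key=cv2.contourArea)+np.array([a,b])
    return c,t
E
python3 - <<'E'
from h import *
import pickle
s=pickle.load(open("top0.pkl","rb"))
c,t=pipe(s,(235,225,335,268))
r=cv2.boxPoints(cv2.minAreaRect(c));print(t,np.c_[r,onz(s,r,20)[:,:2]].round(1))
p=onz(s,r,20).mean(0);print(p)
s2=pickle.load(open("side0.pkl","rb"))
print(proj(s2,[p+[0,65,0],p-[0,65,0]]))
v=np.array([616,-346,0]);
print("top",proj(s,[v+[0,0,2],[538,-346,0]]).round(),"side",proj(s2,[[590,-411,0],[653,-409,0]]).round())
print("tin,nut",onz(s,[[398,213]],47).round(),onz(s,[[402,253]],22).round(),"box",onz(s,[[283,125],[340,135]],0).round())
E
```

```text
136.0 [[ 251.   236.   496.4 -242.1]
 [ 313.   236.   497.7 -375.1]
 [ 313.   253.   461.2 -375.1]
 [ 251.   253.   460.1 -242.6]]
[ 478.84921289 -308.7229866    20.        ]
[[249.04175063 210.85537123]
 [242.10903333 239.10142833]]
top [[299. 183.]
 [299. 218.]] side [[292. 259.]
 [322. 260.]]
tin,nut [[ 546. -554.   47.]] [[ 462. -567.   22.]] box [[ 750. -309.    0.]
 [ 728. -438.    0.]]
```

Emit:
step_arm(
  series=[
    [1, [0.6, -1, 0], 1],
    [1, [0.6, -1, 0], 1],
    [1, [0.6, -1, 0], 1],
    [1, [0.6, -1, 0], 1],
    [1, [0.6, -1, 0], 1],
  ],
)

```text
time_s: 0.52
position: [365.3, 443.4, 239.0]
eef_rot: [-0.0, -0.025, 1.0, -0.0]
ft_force: [1.8, -0.3, -0.5]
opening: 85.5
gripper_force: 0.0
```

Emit:
step_arm(
  series=[
    [1, [0.3, -1, 0], 0],
    [1, [0.3, -1, 0], 0],
    [1, [0.3, -1, 0], 0],
    [1, [0.3, -1, 0], 0],
    [1, [0.3, -1, 0], 0],
  ],
)

```text
time_s: 0.93
position: [424.7, 243.7, 239.1]
eef_rot: [-0.0, -0.022, 1.0, -0.0]
ft_force: [-0.3, -0.9, 0.1]
opening: 85.1
gripper_force: 0.0
```

Emit:
step_arm(
  series=[
    [1, [0, -1, 0], 0],
    [1, [0, -1, 0], 0],
    [1, [0, -1, 0], 0],
    [1, [0, -1, 0], 0],
    [1, [0, -1, 0], 0],
  ],
)

```text
time_s: 1.35
position: [424.2, 43.9, 239.2]
eef_rot: [0.0, -0.022, 1.0, 0.0]
ft_force: [1.9, 0.0, -0.4]
opening: 85.5
gripper_force: 0.0
```

Emit:
step_arm(
  series=[
    [1, [0, -1, 0], 0],
    [1, [0, -1, 0], 0],
    [1, [0, -1, 0], 0],
    [1, [0, -1, 0], 0],
    [1, [0, -1, 0], 0],
  ],
)

```text
time_s: 1.77
position: [424.1, -156.3, 239.3]
eef_rot: [0.0, -0.022, 1.0, -0.0]
ft_force: [0.8, -0.1, 0.5]
opening: 85.5
gripper_force: 0.0
```

Emit:
step_arm(
  series=[
    [1, [0, -1, -0.8], 0],
    [1, [0, -1, -0.8], 0],
    [1, [0, -0.5, -0.8], 0],
    [1, [0, 0, -0.8], 0],
    [1, [0, 0, 0], 0],
  ],
)

```text
time_s: 2.18
position: [422.2, -239.0, 116.9]
eef_rot: [-0.004, -0.021, 1.0, 0.002]
ft_force: [-1.2, 0.2, -1.4]
opening: 85.6
gripper_force: 0.0
```

Emit:
step_arm(
  series=[
    [1, [0, -0.6, -0.6], 0],
    [1, [0, -0.6, -0.6], 0],
    [1, [0, -0.6, -0.6], 0],
    [1, [0, 0, -0.5], 0],
    [1, [0, 0, 0], 0],
  ],
)

```text
time_s: 2.6
position: [423.8, -310.8, 28.8]
eef_rot: [-0.002, -0.022, 1.0, 0.002]
ft_force: [-0.7, 0.5, 0.2]
opening: 85.3
gripper_force: 0.0
```

```bash
python3 - <<'E'
from h import *
s=state();print(s["position"],s["eef_rot"],s["ft_force"])
s=snapshot("side");i=s["image"][180:290,190:350];cv2.imwrite("pics/s1.png",cv2.resize(i[:,:,::-1],None,fx=5,fy=5))
E
```

```text
[ 423.79966709 -310.81496471   28.84674446] [-0.00174978 -0.0219434   0.99975651  0.00153469] [-0.73395626  0.50734466  0.19292046]
```

View pics/s1.png

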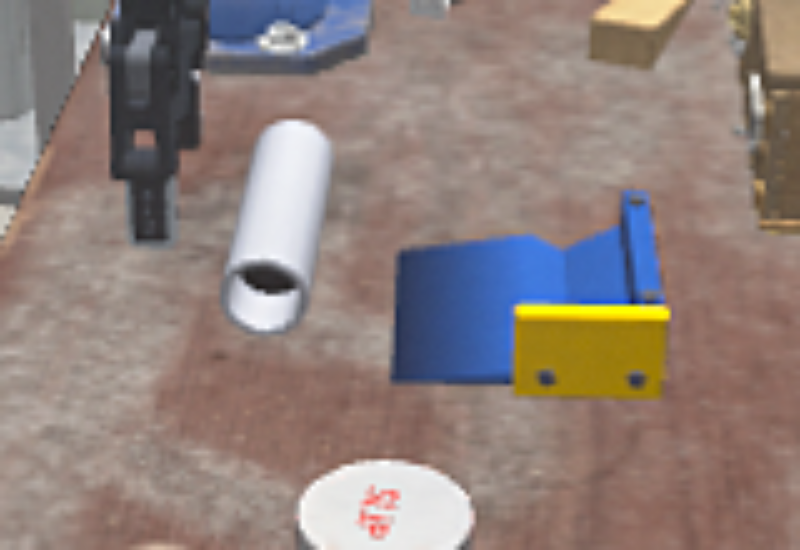

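The crop shows the open gripper behind the pipe, with the near fingertip's bottom at about (220, 228.6) in full-picture pixels. The pipe lies clear in front of it and the V-block is to the right.

```bash
python3 - <<'E'
from h import *
import pickle
s=pickle.load(open("side0.pkl","rb"))
for z in (10,20,30,40): print(z,proj(s,[[424,-367,z],[424,-353,z]]).round(1).tolist())
E
```

```text
10 [[218.1, 240.1], [219.2, 236.8]]
20 [[217.9, 236.2], [219.0, 233.0]]
30 [[217.7, 232.4], [218.8, 229.1]]
40 [[217.5, 228.4], [218.6, 225.2]]
```

The open tips stand about 5 mm above the TCP, so TCP z ≈ 8 puts them at about 13 mm.

Emit:
step_arm(
  series=[
    [1, [0, 0, -0.26], 0],
    [1, [0, 0, -0.26], 0],
    [1, [0.15, 0.01, 0], 0],
    [1, [0.1, 0, 0], 0],
    [1, [0.05, 0, 0], 0],
  ],
)

```text
time_s: 3.07
position: [437.9, -310.9, 11.2]
eef_rot: [0.0, -0.023, 1.0, -0.0]
ft_force: [0.0, -1.1, -0.0]
opening: 85.2
gripper_force: 0.0
```

Emit:
step_arm(
  series=[
    [1, [0.05, 0, 0], 0],
    [1, [0.05, 0, 0], 0],
    [1, [0.05, 0.01, 0], 0],
    [1, [0.05, 0, 0], 0],
    [1, [0.05, 0, 0], 0],
  ],
)

```text
time_s: 3.48
position: [447.0, -310.6, 10.6]
eef_rot: [0.0, -0.022, 1.0, -0.0]
ft_force: [0.2, -1.0, -0.6]
opening: 85.4
gripper_force: 0.2
```

```bash
cat > look.py <<'E'
from h import *
import sys
s=state();print(np.round(s["position"],1),np.round(s["ft_force"],1),s["time_s"])
s=snapshot("side");i=s["image"][190:270,200:340];cv2.imwrite("pics/%s.png"%sys.argv[1],cv2.resize(i[:,:,::-1],None,fx=5,fy=5))
E
python3 look.py s2
```

```text
[ 447.  -310.6   10.6] [ 0.2 -1.  -0.6] 3.4833
```

View pics/s2.png

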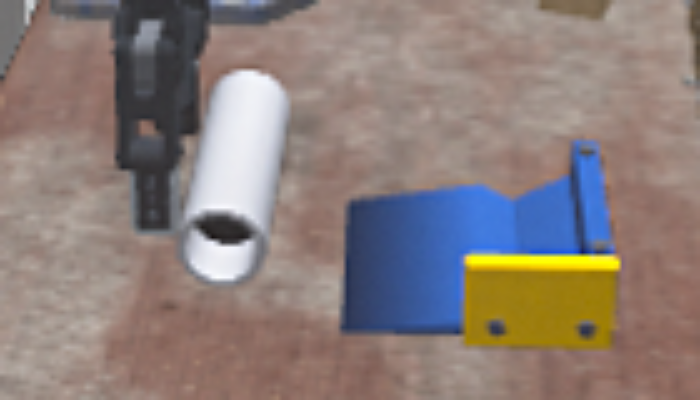

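The fingers are just touching the pipe or about to, with tip height about 15 mm. I'll start the gentle roll now.

Emit:
step_arm(
  series=[
    [1, [0.05, 0, -0.06], 0],
    [1, [0.05, 0, 0], 0],
    [1, [0.05, 0.01, 0], 0],
    [1, [0.06, 0, 0], 0],
    [1, [0.06, 0, 0], 0],
  ],
)

```text
time_s: 3.95
position: [457.9, -310.2, 8.0]
eef_rot: [0.0, -0.022, 1.0, 0.0]
ft_force: [0.2, -0.8, 0.1]
opening: 85.3
gripper_force: 0.0
```

Emit:
step_arm(
  series=[
    [1, [0.06, 0, 0], 0],
    [1, [0.07, 0.01, 0], 0],
    [1, [0.07, 0, 0], 0],
    [1, [0.07, 0.01, 0], 0],
    [1, [0.07, 0, 0], 0],
  ],
)

```text
time_s: 4.37
position: [471.5, -309.4, 8.1]
eef_rot: [-0.0, -0.022, 1.0, -0.0]
ft_force: [-0.1, 0.1, 0.3]
opening: 85.5
gripper_force: 0.1
```

```bash
cat > trk.py <<'E'
from h import *
import sys
s=snapshot("top")
y0=int(sys.argv[1]);z=float(sys.argv[2])
c,t=pipe(s,(235,y0,335,y0+45));save(s,"t.png")
r=cv2.boxPoints(cv2.minAreaRect(c));P=onz(s,r,z)[:,:2];print(t,np.c_[r,P].round(1).tolist(),P.mean(0).round(1))
p=P.mean(0)-[616,-346];print("v frame",p@[1,.05],p@[-.05,1])
E
python3 trk.py 215 20
```

```text
35.0 [[250.4, 232.8, 503.3, -240.7], [270.7, 205.8, 562.3, -283.6], [319.2, 242.1, 484.6, -388.3], [298.9, 269.2, 426.6, -345.0]] [ 494.2 -314.4]
v frame -120.21911680475436 37.68500304701106
```

```bash
sed -i 's/t,m=cv2.threshold(g,0,255,cv2.THRESH_OTSU)/t,m=cv2.threshold(g,130,255,cv2.THRESH_BINARY)/' h.py; sed -i 's/r=cv2.boxPoints/x,y,w,h=cv2.boundingRect(c);print(x,y,w,h,"lead x",onz(s,[[x+5,y-.5],[x+w-5,y-.5]],z)[:,0]);r=cv2.boxPoints/' trk.py; python3 trk.py 215 20
```

```text
Traceback (most recent call last):
  File "trk.py", line 5, in <module>
    c,t=pipe(s,(235,y0,335,y0+45));save(s,"t.png")
        ~~~~^^^^^^^^^^^^^^^^^^^^^^
  File "h.py", line 20, in pipe
    c=max(cv2.findContours(m,0,1)[0],key=cv2.contourArea)+np.array([a,b])
      ~~~^^^^^^^^^^^^^^^^^^^^^^^^^^^^^^^^^^^^^^^^^^^^^^^^
ValueError: max() iterable argument is empty
```

```bash
python3 look.py s3
```

```text
[ 471.6 -309.4    8. ] [-0.6 -0.1 -0.1] 4.4667
```

View pics/s3.png

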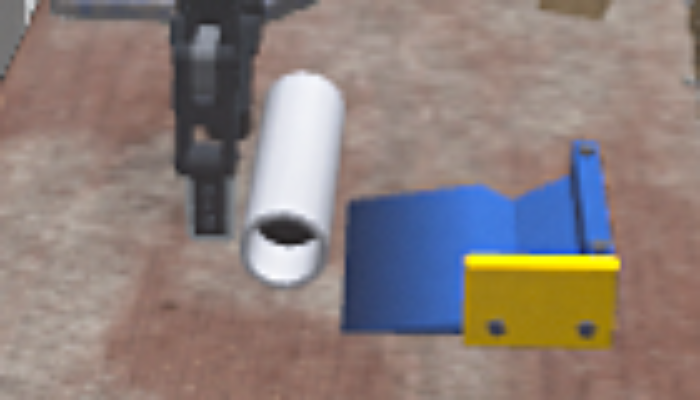

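The pipe has rolled about 27 mm, staying roughly parallel to the ramp, with its near end at about (257, 240). Carrying on.

Emit:
step_arm(
  series=[
    [1, [0.08, 0, 0], 0],
    [1, [0.08, 0.01, 0], 0],
    [1, [0.08, 0, 0], 0],
    [1, [0.08, 0.01, 0], 0],
    [1, [0.08, 0, 0], 0],
  ],
)

```text
time_s: 4.93
position: [487.6, -308.6, 8.0]
eef_rot: [0.0, -0.022, 1.0, 0.0]
ft_force: [0.0, -0.3, 0.2]
opening: 85.4
gripper_force: 0.2
```

Emit:
step_arm(
  series=[
    [1, [0.08, 0, 0], 0],
    [1, [0.08, 0.01, 0], 0],
    [1, [0.08, 0, 0], 0],
    [1, [0.08, 0.01, 0], 0],
    [1, [0.08, 0, 0], 0],
  ],
)

```text
time_s: 5.35
position: [503.4, -307.8, 8.0]
eef_rot: [-0.0, -0.022, 1.0, 0.0]
ft_force: [-2.4, 0.2, 0.9]
opening: 85.5
gripper_force: 1.2
```

Emit:
step_arm(
  series=[
    [1, [0.08, 0, 0], 0],
    [1, [0.08, 0.01, 0], 0],
    [1, [0.08, 0, 0], 0],
    [1, [0.08, 0.01, 0], 0],
    [1, [0.08, 0, 0], 0],
  ],
)

```text
time_s: 5.77
position: [519.5, -307.0, 8.0]
eef_rot: [-0.0, -0.022, 1.0, 0.0]
ft_force: [-1.7, 0.5, 2.1]
opening: 85.5
gripper_force: 1.2
```

Emit:
step_arm(
  series=[
    [1, [0.08, 0, 0], 0],
    [1, [0.08, 0.01, 0], 0],
    [1, [0.08, 0, 0], 0],
    [1, [0.08, 0.01, 0], 0],
    [1, [0.08, 0, 0], 0],
  ],
)

```text
time_s: 6.18
position: [535.5, -306.1, 8.0]
eef_rot: [-0.0, -0.022, 1.0, 0.0]
ft_force: [-2.4, 0.6, 2.1]
opening: 85.2
gripper_force: 1.2
```

```bash
python3 look.py s4
```

```text
[ 535.5 -306.1    8. ] [-2.4  0.6  2.1] 6.1833
```

View pics/s4.png

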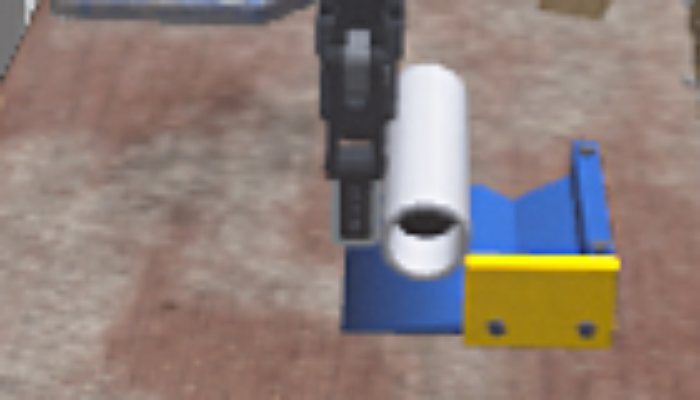

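The pipe is on the ramp, parallel to the block, with a push of only about 3 N. I'll slow down towards the lip.

Emit:
step_arm(
  series=[
    [1, [0.08, 0, 0], 0],
    [1, [0.08, 0.01, 0], 0],
    [1, [0.08, 0, 0], 0],
    [1, [0.08, 0.01, 0], 0],
    [1, [0.07, 0, 0], 0],
  ],
)

```text
time_s: 6.65
position: [551.2, -305.4, 8.1]
eef_rot: [0.0, -0.022, 1.0, 0.0]
ft_force: [-2.8, -0.4, 1.9]
opening: 85.3
gripper_force: 1.2
```

Emit:
step_arm(
  series=[
    [1, [0.06, 0, 0], 0],
    [1, [0.06, 0.01, 0], 0],
    [1, [0.06, 0, 0], 0],
    [1, [0.06, 0, 0], 0],
    [1, [0.06, 0, 0], 0],
  ],
)

```text
time_s: 7.07
position: [563.2, -305.0, 8.1]
eef_rot: [0.0, -0.022, 1.0, 0.0]
ft_force: [0.3, -0.3, 0.6]
opening: 85.4
gripper_force: 0.0
```

Emit:
step_arm(
  series=[
    [1, [0.05, 0, 0], 0],
    [1, [0.05, 0.01, 0], 0],
    [1, [0.05, 0, 0], 0],
    [1, [0, 0, 0], 0],
    [1, [0, 0, 0], 0],
  ],
)

```text
time_s: 7.48
position: [568.9, -304.6, 8.0]
eef_rot: [-0.0, -0.022, 1.0, 0.0]
ft_force: [-0.3, -0.2, -0.5]
opening: 85.4
gripper_force: 0.0
```

```bash
python3 look.py s5
```

```text
[ 568.9 -304.6    8. ] [-0.3 -0.2 -0.5] 7.4833
```

View pics/s5.png

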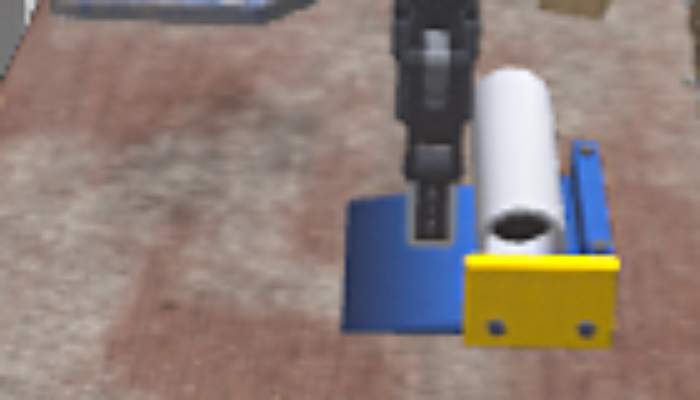

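The pipe dropped into the groove: its near end sits behind the yellow plate and the finger force is zero. I'll retreat, shut the fingers and go round to the open left end.

Emit:
step_arm(
  series=[
    [1, [-0.5, 0, 0], 0],
    [1, [-0.5, 0, 0.5], 0],
    [0, [0, 0.5, 1], 0],
    [0, [0, 1, 1], 0],
    [0, [0, 1, 0], 0],
  ],
)

```text
time_s: 7.95
position: [530.4, -218.0, 101.3]
eef_rot: [0.004, -0.021, 1.0, -0.002]
ft_force: [1.6, -0.0, 1.1]
opening: 51.9
gripper_force: 0.0
```

Emit:
step_arm(
  series=[
    [0, [0, 1, 0], 0],
    [0, [0, 0, 0], 0],
    [0, [0, 0, 0], 0],
    [0, [0, 0, 0], 0],
    [0, [0, 0, 0], 0],
  ],
)

```text
time_s: 8.37
position: [528.8, -177.3, 94.7]
eef_rot: [-0.0, -0.022, 1.0, -0.0]
ft_force: [1.3, 0.3, -0.6]
opening: -0.1
gripper_force: 0.0
```

```bash
python3 trk.py 160 25; python3 -c "
import cv2;i=cv2.imread('pics/t.png')[130:260,210:370];cv2.imwrite('pics/t1.png',cv2.resize(i,None,fx=4,fy=4))"
```

```text
251 175 61 18 lead x [629.67408167 630.88957083]
130.0 [[250.6, 176.1, 626.1, -239.4], [310.8, 174.3, 631.3, -370.0], [311.3, 191.0, 594.8, -371.0], [251.0, 192.7, 589.6, -241.0]] [ 610.4 -305.3]
v frame -3.519942366203182 40.93916413109752
```

View pics/t1.png

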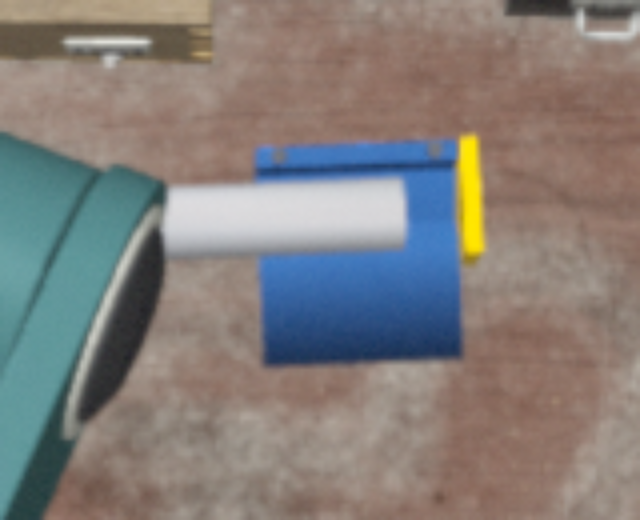

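The pipe lies parallel in the groove. Its right end is at about (311, 183), roughly 30 mm short of the stop, and its left end is at world (607, -240). I'm moving to that left end.

Emit:
step_arm(
  series=[
    [0, [0.65, -0.2, 0], 0],
    [0, [0.65, -0.2, 0], 0],
    [0, [0.65, 0, -0.5], 0],
    [0, [0, 0, -0.7], 0],
    [0, [0, 0, -0.5], 0],
  ],
)

```text
time_s: 8.83
position: [607.2, -193.5, 24.3]
eef_rot: [-0.001, -0.022, 1.0, 0.0]
ft_force: [-0.5, 0.1, -0.9]
opening: -0.2
gripper_force: 0.0
```

Emit:
step_arm(
  series=[
    [0, [0, 0, -0.1], 0],
    [0, [0, -0.1, 0], 0],
    [0, [0, -0.1, 0], 0],
    [0, [0, -0.1, 0], 0],
    [0, [0, -0.05, 0], 0],
  ],
)

```text
time_s: 9.25
position: [607.4, -207.7, 24.6]
eef_rot: [0.001, -0.022, 1.0, -0.001]
ft_force: [0.1, -0.8, -0.1]
opening: -0.4
gripper_force: 0.0
```

```bash
python3 look.py s6
```

```text
[ 607.4 -207.7   24.6] [ 0.1 -0.8 -0.1] 9.25
```

View pics/s6.png

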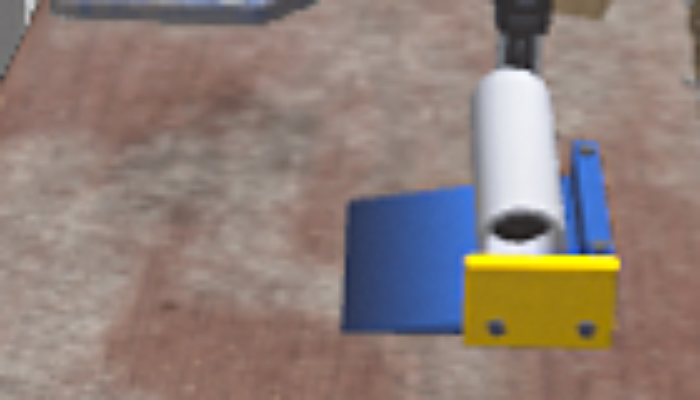

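The fingers stand behind the far end of the pipe, about 4 mm too far in x. I'll correct that and push slowly.

Emit:
step_arm(
  series=[
    [0, [-0.1, -0.04, -0.06], 0],
    [0, [0, -0.05, 0], 0],
    [0, [0, -0.05, 0], 0],
    [0, [0, -0.05, 0], 0],
    [0, [0, -0.05, 0], 0],
  ],
)

```text
time_s: 9.72
position: [602.9, -216.3, 20.5]
eef_rot: [0.0, -0.022, 1.0, -0.0]
ft_force: [0.8, 0.5, -0.8]
opening: 0.0
gripper_force: 0.0
```

Emit:
step_arm(
  series=[
    [0, [0, -0.05, 0], 0],
    [0, [0, -0.05, 0], 0],
    [0, [0.01, -0.05, 0], 0],
    [0, [0, -0.05, 0], 0],
    [0, [0, -0.05, 0], 0],
  ],
)

```text
time_s: 10.13
position: [603.2, -226.2, 20.4]
eef_rot: [-0.0, -0.022, 1.0, 0.0]
ft_force: [-0.9, 2.9, 1.6]
opening: 0.0
gripper_force: 1.3
```

Emit:
step_arm(
  series=[
    [0, [0, -0.05, 0], 0],
    [0, [0, -0.05, 0], 0],
    [0, [0.01, -0.05, 0], 0],
    [0, [0, -0.05, 0], 0],
    [0, [0, -0.05, 0], 0],
  ],
)

```text
time_s: 10.55
position: [603.7, -236.3, 20.4]
eef_rot: [0.0, -0.022, 1.0, 0.0]
ft_force: [0.3, 2.0, 1.1]
opening: -0.5
gripper_force: 1.4
```

```bash
cat > end.py <<'E'
from h import *
s=snapshot("top");save(s,"t.png");c,t=pipe(s,(235,160,335,205))
x,y,w,h=cv2.boundingRect(c);e=onz(s,[[x+w-.5,y+h/2]],25);print(x,w,y,h,e[:,:2],"gap est",e[0,1]+401)
hsv=cv2.cvtColor(s["image"],cv2.COLOR_RGB2HSV)[182:187,305:340]
print(np.flatnonzero(((hsv[:,:,0]>20)&(hsv[:,:,0]<35)&(hsv[:,:,1]>150)).mean(0)>.5)+305)
E
python3 end.py
```

```text
279 38 175 17 [[ 611.2723028  -382.27601585]] gap est 18.723984148581167
[325 326 327 328 329 330]
```

Contact is made and the pipe is sliding at about 2 N, with about 17 mm to go.

Emit:
step_arm(
  series=[
    [0, [0, -0.05, 0], 0],
    [0, [0, -0.05, 0], 0],
    [0, [0.01, -0.05, 0], 0],
    [0, [0, -0.05, 0], 0],
    [0, [0, -0.05, 0], 0],
  ],
)

```text
time_s: 11.02
position: [604.1, -246.3, 20.4]
eef_rot: [0.0, -0.022, 1.0, -0.0]
ft_force: [0.1, 2.9, 1.0]
opening: -0.3
gripper_force: 1.4
```

Emit:
step_arm(
  series=[
    [0, [0, -0.03, 0], 0],
    [0, [0, -0.03, 0], 0],
    [0, [0, -0.03, 0], 0],
  ],
)

```text
time_s: 11.27
position: [604.0, -249.8, 20.4]
eef_rot: [0.0, -0.022, 1.0, 0.0]
ft_force: [1.2, 2.9, 1.7]
opening: -0.0
gripper_force: 1.4
```

```bash
python3 end.py
```

```text
288 35 174 18 [[ 612.53069929 -395.31101283]] gap est 5.688987167183768
[325 326 327 328 329 330]
```

Now 0.8 mm rows, watching the force.

Emit:
step_arm(
  series=[
    [0, [0, -0.02, 0], 0],
    [0, [0, -0.02, 0], 0],
    [0, [0, -0.02, 0], 0],
  ],
)

```text
time_s: 11.57
position: [604.0, -252.1, 20.4]
eef_rot: [-0.0, -0.022, 1.0, 0.0]
ft_force: [1.2, 2.2, 0.6]
opening: 0.0
gripper_force: 1.4
```

Emit:
step_arm(
  series=[
    [0, [0, -0.02, 0], 0],
    [0, [0, -0.02, 0], 0],
  ],
)

```text
time_s: 11.73
position: [604.0, -253.8, 20.3]
eef_rot: [-0.0, -0.022, 1.0, 0.0]
ft_force: [0.7, 2.5, 0.7]
opening: 0.3
gripper_force: 1.3
```

Emit:
step_arm(
  series=[
    [0, [0, -0.02, 0], 0],
    [0, [0, -0.02, 0], 0],
  ],
)

```text
time_s: 11.9
position: [604.0, -255.4, 20.3]
eef_rot: [-0.0, -0.022, 1.0, 0.0]
ft_force: [0.6, 3.1, 0.7]
opening: 0.0
gripper_force: 1.3
```

Emit:
step_arm(
  series=[
    [0, [0, -0.02, 0], 0],
  ],
)

```text
time_s: 11.98
position: [604.0, -256.2, 20.4]
eef_rot: [-0.0, -0.022, 1.0, -0.0]
ft_force: [1.3, 3.5, 1.1]
opening: 0.1
gripper_force: 1.3
```

Emit:
step_arm(
  series=[
    [0, [0, -0.02, 0], 0],
  ],
)

```text
time_s: 12.07
position: [604.0, -257.0, 20.4]
eef_rot: [0.0, -0.022, 1.0, -0.0]
ft_force: [-0.1, 2.0, 0.9]
opening: 0.2
gripper_force: 1.3
```

```bash
python3 end.py
```

```text
292 35 174 18 [[ 612.63719996 -404.00741767]] gap est -3.007417670307632
[327 328 329 330]
```

Emit:
step_arm(
  series=[
    [0, [0, -0.02, 0], 0],
  ],
)

```text
time_s: 12.2
position: [604.0, -257.2, 20.3]
eef_rot: [-0.0, -0.022, 1.0, 0.001]
ft_force: [-0.2, 14.0, 3.4]
opening: -0.2
gripper_force: 6.7
```

Emit:
step_arm(
  series=[
    [0, [0, -0.02, 0], 0],
  ],
)

```text
time_s: 12.28
position: [604.0, -257.2, 20.3]
eef_rot: [-0.0, -0.022, 1.0, 0.001]
ft_force: [-1.9, 20.1, 5.2]
opening: -0.1
gripper_force: 10.0
```

Emit:
step_arm(
  series=[
    [0, [0, -0.02, 0], 0],
  ],
)

```text
time_s: 12.37
position: [604.0, -257.3, 20.3]
eef_rot: [-0.0, -0.022, 1.0, 0.002]
ft_force: [-0.9, 25.9, 7.3]
opening: -0.1
gripper_force: 13.2
```

The force climbed to 26 N with no further travel, so the pipe is against the stop. Backing off gently.

Emit:
step_arm(
  series=[
    [0, [0, 0.04, 0], 0],
    [0, [0, 0.04, 0], 0],
    [0, [0, 0.1, 0], 0],
    [0, [0, 0.4, 0], 0],
    [0, [0, 0.8, 0], 0],
  ],
)

```text
time_s: 12.78
position: [603.8, -205.2, 20.3]
eef_rot: [0.0, -0.021, 1.0, -0.0]
ft_force: [1.0, 0.3, 0.9]
opening: -0.2
gripper_force: 0.0
```

Emit:
step_arm(
  series=[
    [0, [0, 1, 0.5], 0],
    [0, [-0.5, 1, 1], 0],
    [0, [-0.5, 1, 1], 0],
    [0, [0, 0, 0], 0],
    [0, [0, 0, 0], 0],
  ],
)

```text
time_s: 13.2
position: [576.6, -109.8, 96.5]
eef_rot: [0.002, -0.023, 1.0, -0.001]
ft_force: [0.4, -1.1, -0.3]
opening: 0.0
gripper_force: 0.0
```

```bash
python3 trk.py 160 25; python3 -c "
import cv2;i=cv2.imread('pics/t.png')[130:260,210:370];cv2.imwrite('pics/t2.png',cv2.resize(i,None,fx=4,fy=4))"
```

```text
264 174 63 19 lead x [632.17086274 633.51117743]
130.0 [[263.6, 175.8, 626.9, -267.5], [325.7, 173.5, 633.6, -402.4], [326.3, 190.1, 597.0, -403.6], [264.2, 192.4, 590.5, -269.3]] [ 612.  -335.7]
v frame -3.4877866784785625 10.484365113107042
```

View pics/t2.png

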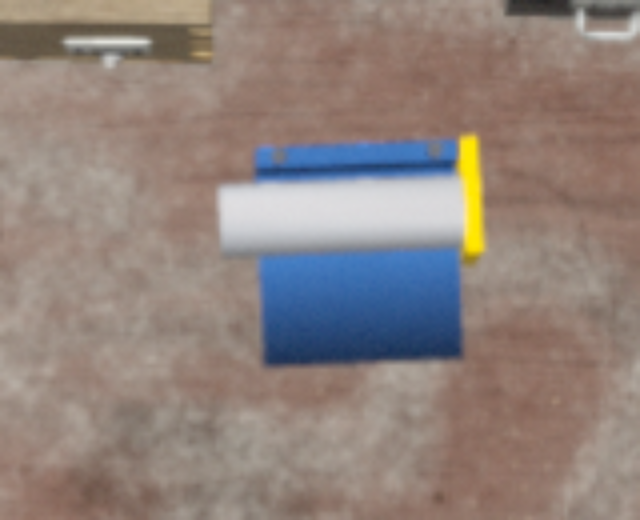

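The pipe lies in the groove with its right end at the yellow stop (about (325, 183)), centred at groove y ≈ 10.5 mm, and the robot is clear of it.

```bash
python3 -c "
from bench import hand_in;print(hand_in())"
```

```text
the job is handed in; nothing more can be done
None
```

I rolled the pipe up the ramp into the V-groove and pushed it along until it stopped against the yellow end stop. I backed the robot clear and handed the job in at about 13 s; the hand-in returned no verdict.

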